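# Show a bearing ball to the inspection camera on its carrying tray

### The job

Take the steel bearing ball off its rest and set it in the round pocket of the small carrying tray while the tray stands on the bench. Then lift the tray by its upright grip and carry it, never tipping it far enough for the ball to roll out, and hold it level in the air with the ball straight in front of the inspection camera's lens, at lens height and about 80 mm from the glass. Finish while still holding it there, steady; do not drop the ball, touch the camera or disturb the ink jar and the tape roll.

Things in the scene. Friction and masses are not known exactly. Their poses are not given: they have to be found in the camera images.
- tray: Loose flat aluminium tray, 140 mm (its x) by 66 mm (its y), plate 6 mm thick, lip to 8 mm, about 0.3 kg. Origin: centre of the underside; z up. On its +x end a round steel boss with a shallow pocket for the ball; at the centre an upright black grip; on the -x end a square steel balance block 24 x 24 mm, top 20 mm above the underside. The empty tray is heavier at the block end and with the ball in the pocket slightly heavier at the pocket end, so the grip needs a firm hold.
- tray_handle (a point): Point on the tray's grip at which to take it, 44 mm above the tray's underside at its centre. The grip is an upright blade, 26 mm along the tray's x, 12 mm thick along its y, top 58 mm above the underside. Axes as the tray's.
- tray_pocket (a point): Where the ball's centre is when it sits in the tray's pocket: 48 mm along the tray's +x from its centre, 28 mm above its underside. The boss is 26 mm in diameter; the pocket is 20 mm in diameter and only 2 mm deep (floor 14 mm, rim 16 mm above the underside), so the ball has 2 to 3 mm of play and rolls out at about 30 degrees of tilt. Axes as the tray's.
- ball_center (a point): Centre of the loose steel ball, 28 mm in diameter, 90 g. At the start it sits on the ball rest, its centre 36.5 mm above the bench.
- ball_rest: Fixed stand for the ball: flange 48 mm in diameter and 6 mm thick, with a slim post 24 mm in diameter (narrower than the ball) up to 25 mm, its top a cup 2.5 mm deep. Origin: centre of the underside. The fixed screen-print jig stands behind and to the right of it (nearer the robot, at lower y); its blue posts reach about 0.3 m above the bench, so cross it high.
- camera: Fixed bench inspection camera: round base 70 mm in diameter, thin post, grey box head 56 x 40 x 40 mm centred 140 mm above the bench, short lens toward its own -x. Origin: centre of the underside of the base; z up.
- camera_lens (a point): Centre of the lens glass, 45 mm along the camera's -x from its post and 140 mm above the bench. Axes as the camera's: the camera looks along -x of this frame, so the ball is to be held at about x = -0.08, y = 0, z = 0 in it.
- ink_jar: Bystander: white ink jar with a screw lid, 54 mm in diameter, 55 mm tall, loose. Origin: centre of the underside.
- masking_tape: Bystander: roll of beige masking tape lying flat, 70 mm in diameter, 25 mm high, loose. Origin: centre of the underside.

How it is judged:
By the outcome, as a careful person would: the job done as asked, in the order asked, and still so for the second after the job is handed in, while the arm keeps its last pose, push and grip.
It also fails if it takes over 51 s, if anything falls off the work surface, if the arm or the gripper's body presses on something with over 40 N, if the wrist force passes 120 N, or if a joint passes its speed limit or range.

### The arm

A 6-joint arm with a two-finger parallel gripper is mounted at the origin on a cart in front of the work surface, level with it; the furniture and walls round the work are solid. World frame = base frame: x ahead of the robot, y to its left, z up, the work surface at z = 0. Lengths are in m, angles in rad, forces in N, time in s.
With the tool pointing down it reaches from about 0.4 to 0.925 m from the base axis. Payload 3.4 kg.
Tool frame: the origin (TCP) lies at the very end of the fingers, on their centre line; the grasp point (between the pads) lies ctrl.hold_point_z behind it (ctrl.hold_point_z is the distance from the TCP to the grasp point, in m); z points along the fingers, y is the line along which they close (so a half turn about z gives the same grasp; the last joint's range is limited). The gripper opens to 85 mm and grips with 20 to 120 N. Pads are 22 mm wide; open, the fingers measure 114 mm over their backs; the gripper's body (76 mm by 85 mm) begins 54 mm behind the grasp point. The pads swing forward as they close: fully open they stand 13 mm farther back than shut.
Start: joints at [-1.173, 0.307, 1.506, -0, 1.328, -0.073], TCP at [0.261, -0.512, 0.231] pointing down, gripper open.
Joint ranges: [-3.12, 3.12], [-1.05, 2.28], [0.14, 2.33], [-1.42, 4.57], [0.1, 2.73], [-2.68, 2.68]. Speed limits (rad/s): [2.57, 2.57, 3.14, 3.14, 3.14, 3.14].

### API

Orientations are given as a unit quaternion [x, y, z, w].
In Python, from rig import ctrl, viewer, sign_off gives the robot as it stands. The module is installed in compiled form; this text tells all that it offers.
- The arm moves only by the tool apply_moves, never from a script. Its argument "increments" is one flat list of numbers, 6 for each row, row after row: the shift along the world's x, y, z in m, then the turn, a rotation vector about the world's x, y, z in rad. A call has exactly 5 rows; each row shifts and turns the commanded pose from where the row before left it; what a row does not reach is not made up. A row lasts 1/8 s, in which the tool goes at most 62.5 mm and 10.7 degrees, less where a joint would pass 70% of its speed; a pose out of reach is approached as far as the arm can. A call with a gripper value outside its range is refused whole. "fingers" is the closure, from 0 (fully open) to 1 (shut), set as the call begins (left out, the last holds). The fingers move at their own pace and stop on an object; "force" is the grip in N (left out, the last holds). Time passes only in rows, so rows that do not move let the fingers close, or fill a call up. It gives the time, the measured TCP pose, the force, the opening and the grip force at its end, in the units of the state.
- ctrl.get_state(): the state, without advancing time (a new reading comes with each control period).
- viewer.get_image(name): name is "scene" or "top" or "wrist"; returns a dict with "color" (480x640x3 uint8, red, green, blue), "fov_y" (degrees; the focal length in pixels is half the picture's height over the tangent of half this angle, whatever the lens; pixels are square), "cx", "cy" (the principal point, pixels), "rvec" (rotation vector, rad) and "tvec" (3), from world to camera coordinates, as OpenCV has them. Camera axes: x right, y down, z forward; pixel columns grow to the right and rows downward; lengths in m; the calibration is good to about 2 mm. A picture is of the moment at which its call begins. There is no depth.
- sign_off(): hands the job in; it is judged then, once.
The state is a dict: "time_s": time; "joints": joint angles; "qvel": joint speeds; "tau": joint torques, N m; "position": TCP position; "eef_rot": TCP orientation; "contact_force": force on the tool from outside, world axes, zero at the start; "ft_torque": the same for the moment, N m; "grip_width": finger opening in m; "grasp_force": force on a finger pad.
Only numpy, scipy, OpenCV 4.12 (cv2) and the standard library are available. Lean on these libraries where they do the work, as an engineer would, in place of code of your own. Each camera call takes 0.05 s, during which the arm holds its last target. There are 200 camera calls.

## Working session

There is one attempt and no reset: what is moved stays moved. The work goes in short steps, Python scripts to look and compute and a tool call to move; the robot and the scene stay as the last step left them, time stands still between calls to the robot, and variables do not carry over. Pictures are saved under pics/ and viewed, at most 10 in all, crops included, and the job is handed in when it is done.

Besides the shell and the picture viewer there is one more tool, called after "Emit:" as a command line: name --argument value ..., lists and objects as JSON in quotes. apply_moves: Moves the arm, as the interface text tells. Its arguments: {"type":"object","properties":{"increments":{"type":"array","items":{"type":"number"}},"fingers":{"type":"number"},"force":{"type":"number"}},"required":["increments"]}

```bash
mkdir -p pics; cat > h.py <<'E'
import numpy as np, cv2
from rig import ctrl, viewer
def cam(n):
    d=viewer.get_image(n); f=240/np.tan(np.radians(d['fov_y']/2))
    K=np.array([[f,0,d['cx']],[0,f,d['cy']],[0,0,1.]])
    R=cv2.Rodrigues(np.array(d['rvec'],float))[0]; t=np.array(d['tvec'],float).ravel()
    return d['color'],K,R,t
def ray(c,u,v):
    _,K,R,t=c; o=-R.T@t; return o, R.T@np.linalg.inv(K)@np.array([u,v,1.])
def at(c,u,v,z):
    o,d=ray(c,u,v); return o+d*(z-o[2])/d[2]
def proj(c,P):
    _,K,R,t=c; p=K@(R@np.array(P,float)+t); return p[:2]/p[2]
def tri(c1,p1,c2,p2):
    A=np.zeros((3,3));b=np.zeros(3)
    for c,p in((c1,p1),(c2,p2)):
        o,d=ray(c,*p); d=d/np.linalg.norm(d); M=np.eye(3)-np.outer(d,d); A+=M;b+=M@o
    return np.linalg.solve(A,b)
def save(c,n): cv2.imwrite('pics/'+n+'.png',c[0][:,:,::-1])
E
python3 - <<'E'
from h import *
import pickle
C={}
for n in('scene','top','wrist'):
    C[n]=cam(n); save(C[n],n+'0'); print(n,(-C[n][2].T@C[n][3]).round(3),C[n][1][0,0].round(1))
pickle.dump(C,open('c0.pkl','wb'))
print(ctrl.get_state(),ctrl.hold_point_z)
E
```

```text
scene [0.222 0.516 0.749] 540.3
top [ 0.494 -0.155  0.938] 524.8
wrist [ 0.323 -0.48   0.373] 375.1
{'time_s': 0.15, 'joints': array([-1.17347505e+00,  3.07404035e-01,  1.50741464e+00,  5.42726845e-06,
        1.32843093e+00, -7.35009556e-02]), 'qvel': array([ 0.00015394, -0.00127173, -0.00551899, -0.00081206,  0.00010625,
        0.00036565]), 'tau': array([ 7.09588894e-04, -4.57975423e+01, -2.52219343e+01, -1.21705357e-04,
        8.49050382e-03, -9.38709292e-06]), 'position': array([ 0.26059044, -0.51192367,  0.23057543]), 'eef_rot': array([ 9.72418352e-01,  2.33242068e-01, -1.30954513e-04, -8.18067942e-04]), 'contact_force': array([-0.05316735,  0.05470035,  0.23842614]), 'ft_torque': array([-0.04717185,  0.00492796,  0.00016027]), 'grasp_force': 0.0, 'grip_width': 0.08508179193303465} 0.0187
```

View pics/top0.png

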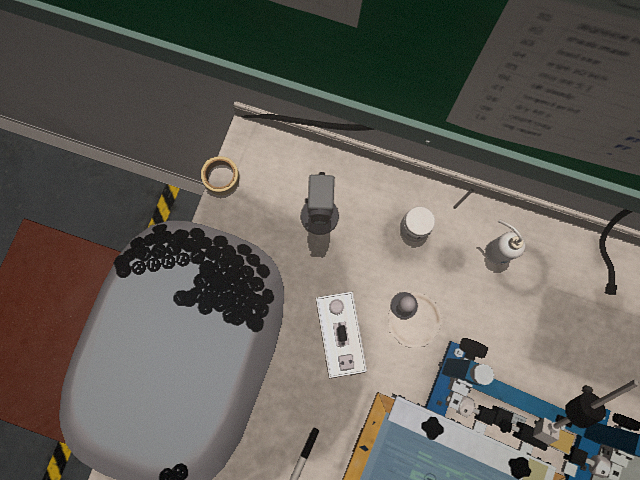

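View pics/scene0.png

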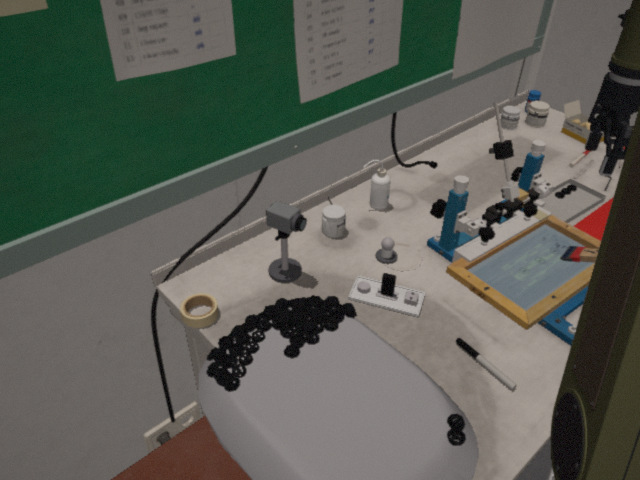

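The top view shows the tray with its boss at about (336,307), grip (341,334) and block (346,361). The ball is at (404,303), the jar at (419,222), the tape at (220,175) and the camera base at about (320,217), with its head at (320,185). The scene view shows the ball at (388,243), the grip top at (388,280) and the lens at (303,223).

```bash
python3 - <<'E'
from h import *
import pickle
C=pickle.load(open('c0.pkl','rb'))
T,S=C['top'],C['scene']
a=cv2.resize(T[0][155:395,290:450],None,fx=2.5,fy=2.5,interpolation=cv2.INTER_CUBIC)
b=cv2.resize(S[0][195:325,255:435],None,fx=2.2,fy=2.2,interpolation=cv2.INTER_CUBIC)
o=np.zeros((600,800,3),np.uint8); o[:a.shape[0],:400]=a; o[:b.shape[0],402:402+b.shape[1]]=b
cv2.imwrite('pics/z0.png',o[:,:,::-1])
print('ball',at(T,404,303,.0365),at(S,388,243,.0365),tri(T,(404,303),S,(388,243)))
for n,u,v,z in(('boss',336,307,.016),('grip',341,332,.058),('block',346,361,.02),('head',320,187,.16),('base',320,218,.005),('jar',419,222,.055),('tape',220,175,.025)):
    print(n,at(T,u,v,z).round(4))
print('boss',at(S,364,287,.016),'block',at(S,411,296,.02),'basecam',at(S,285,270,.005),'lens',at(S,303,223,.14))
E
```

```text
ball [ 0.57642704 -0.30672238  0.0365    ] [ 0.57509157 -0.31580989  0.0365    ] [ 0.57358944 -0.30633618  0.04392573]
boss [ 0.5633 -0.1919  0.016 ]
grip [ 0.5198 -0.2009  0.058 ]
block [ 0.473  -0.2141  0.02  ]
head [ 0.7346 -0.1507  0.16  ]
base [ 0.7236 -0.1536  0.005 ]
jar [ 0.7159 -0.325   0.055 ]
tape [0.7867 0.0332 0.025 ]
boss [ 0.5608191  -0.18920753  0.016     ] block [ 0.4711535  -0.21380967  0.02      ] basecam [ 0.72697422 -0.15341189  0.005     ] lens [ 0.68511827 -0.15913849  0.14      ]
```

View pics/z0.png

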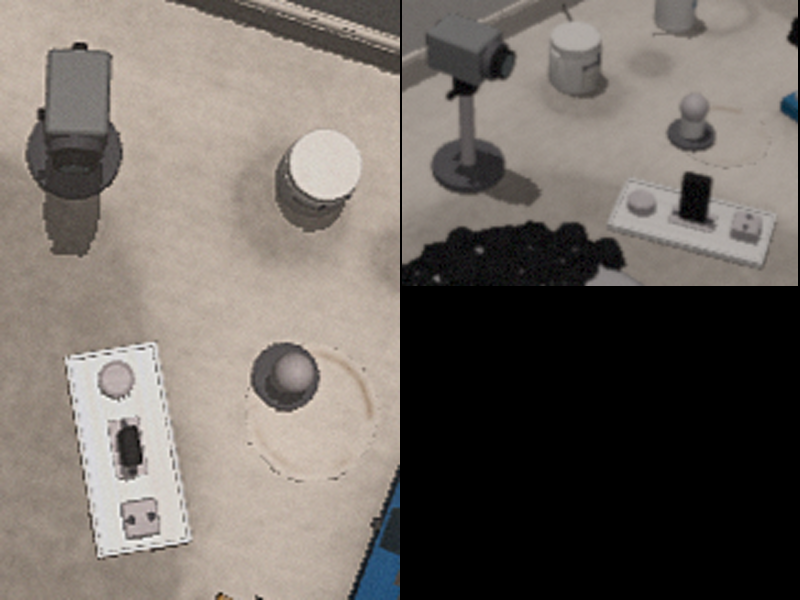

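```bash
python3 - <<'E'
from h import *
import pickle
C=pickle.load(open('c0.pkl','rb'))
T,S=C['top'],C['scene']
t=lambda u,v,z:at(T,290+u/2.5,155+v/2.5,z)
s=lambda u,v,z:at(S,255+(u-402)/2.2,195+v/2.2,z)
P=lambda n,x:print(n,np.round(x,4))
P('ball',t(295,372,.0365));P('ballS',s(694,107,.0365));P('flange',t(285,377,.006));P('flangeS',s(691,135,.006))
c=np.array([t(u,v,.008) for u,v in((66,357),(155,343),(188,542),(99,556))]);P('tray',c);P('ctr',c.mean(0))
c2=np.array([s(u,v,.008) for u,v in((627,182),(777,214),(766,262),(609,223))]);P('trayS',c2);P('ctrS',c2.mean(0))
d=c[0]+c[1]-c[2]-c[3];print('yaw',np.degrees(np.arctan2(d[1],d[0])))
b,k=t(116,379,.016),t(141,517,.02);P('boss',b);P('block',k);d=b-k;print(np.degrees(np.arctan2(d[1],d[0])))
h=np.array([t(u,v,.16) for u,v in((49,51),(111,51),(108,137),(46,137))]);P('head',h);P('hc',h.mean(0))
P('base',t(74.5,151,.006));P('baseS',s(468,163,.006))
h=np.array([s(u,v,.16) for u,v in((427,46),(455,18),(508,36),(486,60))]);P('headS',h)
P('lens',s(507,62,.14));P('jar',t(325,164,.055))
E
```

```text
ball [ 0.5755 -0.3136  0.0365]
ballS [ 0.5746 -0.3136  0.0365]
flange [ 0.5743 -0.312   0.006 ]
flangeS [ 0.5721 -0.3086  0.006 ]
tray [[ 0.5777 -0.1567  0.008 ]
 [ 0.5918 -0.219   0.008 ]
 [ 0.4569 -0.2488  0.008 ]
 [ 0.4435 -0.1884  0.008 ]]
ctr [ 0.5175 -0.2032  0.008 ]
trayS [[ 0.5893 -0.2132  0.008 ]
 [ 0.4559 -0.2513  0.008 ]
 [ 0.4393 -0.1913  0.008 ]
 [ 0.5758 -0.1575  0.008 ]]
ctrS [ 0.5151 -0.2033  0.008 ]
yaw 12.865432387629632
boss [ 0.564  -0.1926  0.016 ]
block [ 0.4717 -0.2149  0.02  ]
13.582605432989064
head [[ 0.7522 -0.1334  0.16  ]
 [ 0.7549 -0.1718  0.16  ]
 [ 0.6997 -0.1732  0.16  ]
 [ 0.6971 -0.1354  0.16  ]]
hc [ 0.726  -0.1534  0.16  ]
base [ 0.7283 -0.1529  0.006 ]
baseS [ 0.7279 -0.1548  0.006 ]
headS [[ 0.7386 -0.1172  0.16  ]
 [ 0.7436 -0.1639  0.16  ]
 [ 0.6902 -0.1674  0.16  ]
 [ 0.686  -0.1288  0.16  ]]
lens [ 0.6852 -0.1584  0.14  ]
jar [ 0.7185 -0.3266  0.055 ]
```

Emit:
apply_moves --increments '[0, 0, 0.045, 0, 0, 0, 0, 0, 0.045, 0, 0, 0, 0, 0, 0.045, 0, 0, -0.06, 0, 0, 0.045, 0, 0, -0.06, 0.045, 0.0283, 0, 0, 0, -0.06]' --fingers 0

```text
time_s: 0.78
position: [0.3049, -0.4873, 0.4155]
eef_rot: [0.99, 0.141, 0.001, 0.004]
contact_force: [1.4, -0.4, 0.1]
grip_width: 0.0856
grasp_force: 0.0
```

Emit:
apply_moves --increments '[0.045, 0.0283, 0, 0, 0, -0.058, 0.045, 0.0283, 0, 0, 0, 0, 0.045, 0.0283, 0, 0, 0, 0, 0.045, 0.0283, 0, 0, 0, 0, 0.045, 0.0283, 0, 0, 0, 0]'

```text
time_s: 1.4
position: [0.532, -0.3415, 0.4109]
eef_rot: [0.993, 0.116, -0.0, -0.0]
contact_force: [0.5, -1.1, -0.3]
grip_width: 0.085
grasp_force: 0.0
```

Emit:
apply_moves --increments '[0.045, 0.0283, 0, 0, 0, 0, 0, 0, -0.05, 0, 0, 0, 0, 0, -0.06, 0, 0, 0, 0, 0, -0.06, 0, 0, 0, 0, 0, -0.05, 0, 0, 0]'

```text
time_s: 2.02
position: [0.5748, -0.3136, 0.1884]
eef_rot: [0.993, 0.116, -0.001, -0.001]
contact_force: [-0.4, 0.2, 0.2]
grip_width: 0.0856
grasp_force: 0.0
```

```bash
python3 - <<'E'
from h import *
import pickle
C={n:cam(n) for n in('wrist','top')}
pickle.dump(C,open('c1.pkl','wb')); save(C['wrist'],'w1')
W=C['wrist'];print(proj(W,[.575,-.3136,.0365]),proj(W,[.564,-.1926,.016]),ctrl.get_state()['position'])
E
```

```text
[325.82176249 223.21065528] [183.67110031 197.79170186] [ 0.57133175 -0.31148133  0.18414913]
```

View pics/w1.png

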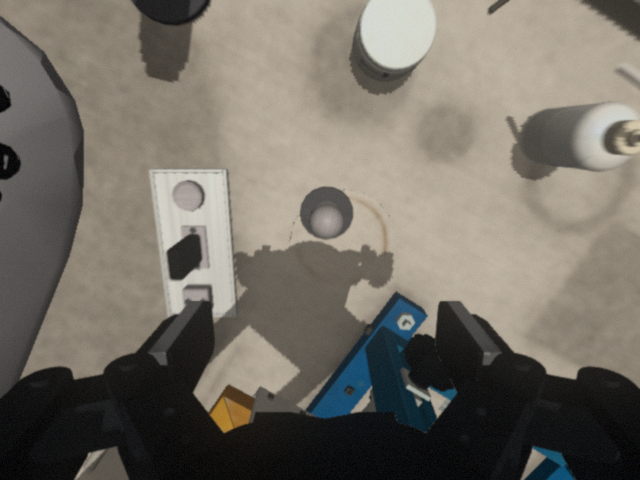

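The wrist view shows the ball at (326,220), the boss at (188,196) and the rest flange at (327,214). The blue jig corner is at (400,295), and its post stands behind the right finger at about (390,370).

Emit:
apply_moves --increments '[0, 0, -0.03, 0, 0, 0, 0, 0, -0.02, 0, 0, 0, 0, 0, 0, 0, 0, 0, 0, 0, 0, 0, 0, 0, 0, 0, 0, 0, 0, 0]'

```text
time_s: 2.75
position: [0.5769, -0.315, 0.1433]
eef_rot: [0.993, 0.116, 0.001, 0.001]
contact_force: [-0.2, 0.4, -0.4]
grip_width: 0.0857
grasp_force: 0.0
```

```bash
python3 - <<'E'
from h import *
import pickle
W0=pickle.load(open('c1.pkl','rb'))['wrist']
for z in(0.01,.03,.1): print(z,at(W0,400,295,z).round(3),at(W0,370,345,z).round(3),at(W0,425,320,z).round(3))
W=cam('wrist');save(W,'w2');s=ctrl.get_state();print(s['position'],s['eef_rot'],proj(W,[.575,-.3136,.0365]),np.linalg.norm(W[2]@np.array([.575,-.3136,.0365])+W[3]))
g=cv2.medianBlur(cv2.cvtColor(W[0],cv2.COLOR_RGB2GRAY),3)
x,y=proj(W,[.575,-.3136,.0365]).astype(int)
cr=W[0][max(0,y-70):y+70,x-80:x+80];cv2.imwrite('pics/w2c.png',cv2.resize(cr,None,fx=4,fy=4)[:,:,::-1]);print(x-80,max(0,y-70))
E
```

```text
0.01 [ 0.518 -0.398  0.01 ] [ 0.461 -0.385  0.01 ] [ 0.499 -0.428  0.01 ]
0.03 [ 0.526 -0.392  0.03 ] [ 0.472 -0.379  0.03 ] [ 0.508 -0.42   0.03 ]
0.1 [ 0.553 -0.37   0.1  ] [ 0.512 -0.36   0.1  ] [ 0.539 -0.391  0.1  ]
[ 0.57662531 -0.31486899  0.14300119] [9.93231293e-01 1.16145291e-01 1.06389377e-03 8.58752489e-04] [322.53508282 241.15864238] 0.2594930887146362
242 171
```

View pics/w2c.png

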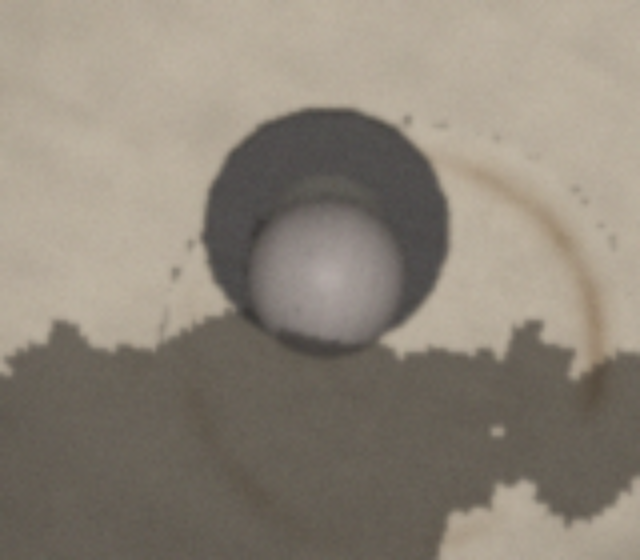

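The crop shows the ball centred at full-image pixel (323.5,240.5), within 1 px of the prediction, so I descend.

Emit:
apply_moves --increments '[0, 0, -0.035, 0, 0, 0, 0, 0, -0.035, 0, 0, 0, 0, 0, -0.025, 0, 0, 0, 0, 0, -0.015, 0, 0, 0, 0, 0, 0, 0, 0, 0]'

```text
time_s: 3.42
position: [0.5754, -0.3141, 0.0307]
eef_rot: [0.993, 0.116, -0.001, -0.0]
contact_force: [0.4, 0.9, 0.4]
grip_width: 0.0855
grasp_force: 0.0
```

Emit:
apply_moves --increments '[0, 0, -0.005, 0, 0, 0, 0, 0, -0.004, 0, 0, 0, 0, 0, 0, 0, 0, 0, 0, 0, 0, 0, 0, 0, 0, 0, 0, 0, 0, 0]'

```text
time_s: 4.05
position: [0.5759, -0.3144, 0.0226]
eef_rot: [0.993, 0.116, 0.0, 0.0]
contact_force: [0.1, 0.4, 0.1]
grip_width: 0.0853
grasp_force: 0.0
```

Emit:
apply_moves --increments '[0, 0, -0.002, 0, 0, 0, 0, 0, 0, 0, 0, 0, 0, 0, 0, 0, 0, 0, 0, 0, 0, 0, 0, 0, 0, 0, 0, 0, 0, 0]' --fingers 0.55 --force 40

```text
time_s: 4.68
position: [0.5758, -0.3144, 0.0203]
eef_rot: [0.993, 0.116, 0.0, 0.0]
contact_force: [-0.1, -0.7, 0.3]
grip_width: 0.0384
grasp_force: 0.0
```

Emit:
apply_moves --increments '[0, 0, 0, 0, 0, 0, 0, 0, 0, 0, 0, 0, 0, 0, 0, 0, 0, 0, 0, 0, 0, 0, 0, 0, 0, 0, 0, 0, 0, 0]' --fingers 1

```text
time_s: 5.3
position: [0.5758, -0.3142, 0.0205]
eef_rot: [0.993, 0.116, 0.0, -0.0]
contact_force: [-0.6, 1.4, 3.0]
grip_width: 0.0257
grasp_force: 39.2
```

Width is 25.7 mm and there is an upward reaction, so the pads may be slightly high on the ball. I'll regrip a little lower.

Emit:
apply_moves --increments '[0, 0, 0, 0, 0, 0, 0, 0, 0, 0, 0, 0, 0, 0, -0.003, 0, 0, 0, 0, 0, 0, 0, 0, 0, 0, 0, 0, 0, 0, 0]' --fingers 0.55

```text
time_s: 5.92
position: [0.5757, -0.3144, 0.0171]
eef_rot: [0.993, 0.116, -0.0, -0.0]
contact_force: [-1.4, 0.3, -0.0]
grip_width: 0.0385
grasp_force: 0.0
```

Emit:
apply_moves --increments '[0, 0, 0, 0, 0, 0, 0, 0, 0, 0, 0, 0, 0, 0, 0, 0, 0, 0, 0, 0, 0, 0, 0, 0, 0, 0, 0, 0, 0, 0]' --fingers 1

```text
time_s: 6.55
position: [0.5759, -0.3144, 0.0174]
eef_rot: [0.993, 0.116, 0.0, 0.0]
contact_force: [-1.0, -0.2, 1.3]
grip_width: 0.0259
grasp_force: 39.2
```

Emit:
apply_moves --increments '[0, 0, 0.01, 0, 0, 0, 0, 0, 0.02, 0, 0, 0, 0, 0, 0.03, 0, 0, 0, 0, 0, 0.02, 0, 0, 0, 0, 0.01, 0, 0, 0, 0]'

```text
time_s: 7.18
position: [0.5773, -0.3054, 0.0996]
eef_rot: [0.993, 0.116, 0.002, 0.002]
contact_force: [0.3, -0.8, -0.3]
grip_width: 0.0258
grasp_force: 39.3
```

Emit:
apply_moves --increments '[0, 0.02, 0, 0, 0, 0, 0, 0.02, 0, 0, 0, 0, 0, 0.01, 0, 0, 0, 0, 0, 0, 0, 0, 0, 0, 0, 0, 0, 0, 0, 0]'

```text
time_s: 7.8
position: [0.5761, -0.2546, 0.0972]
eef_rot: [0.993, 0.116, 0.0, 0.0]
contact_force: [0.0, -0.5, -1.1]
grip_width: 0.0258
grasp_force: 39.4
```

```bash
python3 - <<'E'
from h import *
import pickle
W=cam('wrist');pickle.dump(W,open('w3.pkl','wb'));save(W,'w3');s=ctrl.get_state();print(s['position'],s['grip_width'],s['grasp_force'])
print(proj(W,[.5635,-.1923,.016]),proj(W,[.4717,-.2149,.02]),proj(W,s['position']+[0,0,.0187]))
E
```

```text
[ 0.5760663  -0.25483611  0.0972891 ] 0.025487840999483202 39.360743165016174
[223.73943516 246.50650805] [233.61854302 380.96401047] [327.24098768 330.54574656]
```

View pics/w3.png

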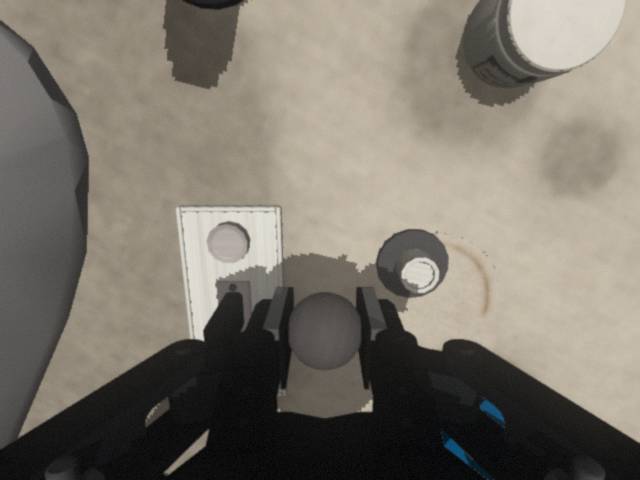

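The wrist view shows the ball held at (326,331), the empty boss at (229,243) and the rest cup at (420,273).

```bash
python3 - <<'E'
from h import *
import pickle
W=pickle.load(open('w3.pkl','rb'))
a=cv2.GaussianBlur(cv2.cvtColor(W[0],cv2.COLOR_RGB2GRAY),(3,3),0)
for (x,y) in((229,243),(420,273)):
    c=cv2.HoughCircles(a[y-45:y+45,x-45:x+45],cv2.HOUGH_GRADIENT,1,20,param1=80,param2=12,minRadius=14,maxRadius=26); print(None if c is None else c[0][:3]+[x-45,y-45,0])
print('boss',at(W,229,243,.016),'cup',at(W,420,273,.025),'cup pred',proj(W,[.5755,-.3143,.025]))
c=np.array([at(W,178,207,.008),at(W,281,207,.008)]);print(c, at(W,194,340,.008))
E
```

```text
[[228.5        241.5         21.10000038]]
[[420.5        276.5         19.39999962]]
boss [ 0.56650655 -0.19511925  0.016     ] cup [ 0.57759949 -0.31341721  0.025     ] cup pred [420.35724938 276.44229755]
[[ 0.57962909 -0.1586763   0.008     ]
 [ 0.5944995  -0.22147866  0.008     ]] [ 0.48870738 -0.1813667   0.008     ]
```

Emit:
apply_moves --increments '[0, 0.01, 0, 0, 0, 0, -0.003, 0.02, 0, 0, 0, 0, -0.004, 0.02, 0, 0, 0, 0, -0.003, 0.01, 0, 0, 0, 0, 0, 0, 0, 0, 0, 0]'

```text
time_s: 8.48
position: [0.5653, -0.193, 0.0974]
eef_rot: [0.993, 0.117, -0.0, -0.0]
contact_force: [-1.0, 1.3, -1.2]
grip_width: 0.0256
grasp_force: 39.4
```

Emit:
apply_moves --increments '[0, 0, -0.02, 0, 0, 0, 0, 0, -0.02, 0, 0, 0, 0, 0, -0.01, 0, 0, 0, 0, 0, -0.01, 0, 0, 0, 0, 0, 0, 0, 0, 0]'

```text
time_s: 9.1
position: [0.5655, -0.1944, 0.0367]
eef_rot: [0.993, 0.116, -0.0, -0.0]
contact_force: [0.3, 0.4, -0.7]
grip_width: 0.0259
grasp_force: 39.4
```

Emit:
apply_moves --increments '[0, 0, -0.01, 0, 0, 0, 0, 0, -0.005, 0, 0, 0, 0, 0, 0, 0, 0, 0, 0, 0, 0, 0, 0, 0, 0, 0, 0, 0, 0, 0]'

```text
time_s: 9.72
position: [0.566, -0.1944, 0.0226]
eef_rot: [0.993, 0.116, 0.0, 0.0]
contact_force: [-0.4, -0.3, -0.7]
grip_width: 0.0257
grasp_force: 39.4
```

```bash
python3 - <<'E'
from h import *
W=cam('wrist');T=cam('top');S=cam('scene');s=ctrl.get_state();p=s['position'];print(p,s['contact_force'])
b=p+[0,0,.0195]
def cr(c,w,k):
    x,y=proj(c,b).astype(int);print(x,y);q=c[0][max(0,y-w):y+w,x-w:x+w];return cv2.resize(q,(390,390),interpolation=cv2.INTER_CUBIC)
o=np.hstack([cr(W,110,0),cr(S,40,0)]);cv2.imwrite('pics/p.png',o[:,:,::-1])
E
```

```text
[ 0.56595176 -0.19443342  0.02254505] [-0.18996582 -0.02647075 -1.05441647]
326 331
363 274
```

View pics/p.png

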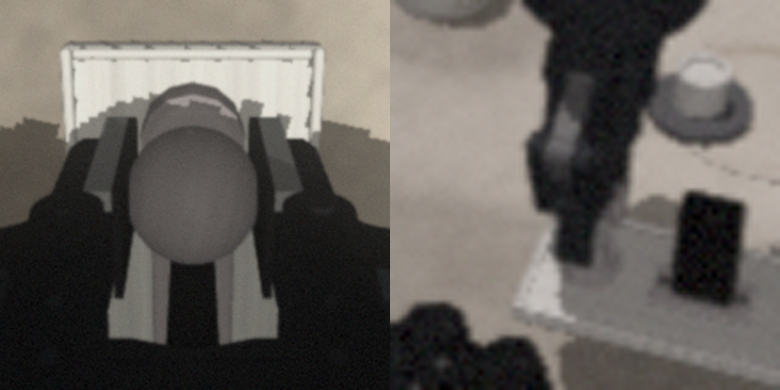

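The crop shows the ball centred laterally over both boss and tray (193 px each). The boss's far edge is at crop row 84 and the tray's end lip at row 43. I'll check the x fit from these.

```bash
python3 - <<'E'
from h import *
W=cam('wrist');p=ctrl.get_state()['position'];u=np.array([np.cos(.232),np.sin(.232)])
for n,y,z,d in(('boss',331-110+84*220/390,.016,13),('lip',331-110+43*220/390,.008,70-48)):
    print(n,'pocket minus tcp along tray x mm',1000*(at(W,326,y,z)[:2]-p[:2])@u-d)
print('ball row',at(W,326,331-110+196*220/390,p[2]+.019)[:2]-p[:2])
E
```

```text
boss pocket minus tcp along tray x mm 2.044838469801528
lip pocket minus tcp along tray x mm 0.854735062941927
ball row [-3.57392522e-04  8.79515863e-05]
```

Emit:
apply_moves --increments '[0.0015, 0.0003, -0.005, 0, 0, 0, 0, 0, -0.004, 0, 0, 0, 0, 0, -0.003, 0, 0, 0, 0, 0, 0, 0, 0, 0, 0, 0, 0, 0, 0, 0]'

```text
time_s: 10.55
position: [0.5673, -0.1941, 0.0103]
eef_rot: [0.993, 0.116, -0.0, -0.0]
contact_force: [-0.1, 0.4, -0.8]
grip_width: 0.0255
grasp_force: 39.4
```

Emit:
apply_moves --increments '[0, 0, -0.001, 0, 0, 0, 0, 0, 0, 0, 0, 0, 0, 0, 0, 0, 0, 0, 0, 0, 0, 0, 0, 0, 0, 0, 0, 0, 0, 0]'

```text
time_s: 11.18
position: [0.5673, -0.1941, 0.0093]
eef_rot: [0.993, 0.116, 0.0, 0.0]
contact_force: [0.1, -0.1, -0.2]
grip_width: 0.0255
grasp_force: 39.4
```

Emit:
apply_moves --increments '[0, 0, -0.0005, 0, 0, 0, 0, 0, 0, 0, 0, 0, 0, 0, 0, 0, 0, 0, 0, 0, 0, 0, 0, 0, 0, 0, 0, 0, 0, 0]'

```text
time_s: 11.8
position: [0.5674, -0.1941, 0.0089]
eef_rot: [0.993, 0.116, 0.0, 0.0]
contact_force: [-0.6, 0.1, 1.8]
grip_width: 0.0259
grasp_force: 39.4
```

Emit:
apply_moves --increments '[0, 0, 0, 0, 0, 0, 0, 0, 0, 0, 0, 0, 0, 0, 0, 0, 0, 0, 0, 0, 0, 0, 0, 0, 0, 0, 0, 0, 0, 0]' --fingers 0.5

```text
time_s: 12.42
position: [0.5673, -0.1941, 0.0088]
eef_rot: [0.993, 0.116, -0.0, -0.0]
contact_force: [0.1, 0.3, 0.8]
grip_width: 0.0427
grasp_force: 0.0
```

Emit:
apply_moves --increments '[0, 0, 0.01, 0, 0, 0, 0, 0, 0.02, 0, 0, 0, 0, 0, 0.03, 0, 0, 0, 0, 0, 0.03, 0, 0, 0, 0, 0, 0, 0, 0, 0]'

```text
time_s: 13.05
position: [0.5695, -0.195, 0.1022]
eef_rot: [0.993, 0.116, 0.003, 0.002]
contact_force: [-0.1, 1.1, 0.2]
grip_width: 0.0425
grasp_force: 0.0
```

```bash
python3 - <<'E'
from h import *
W=cam('wrist');save(W,'w5');p=ctrl.get_state()['position'];print(p)
print(proj(W,[.5673,-.1945,.028]))
import pickle;pickle.dump((W,p),open('w5.pkl','wb'))
E
```

```text
[ 0.56828418 -0.19445456  0.10056612]
[323.61997476 257.044237  ]
```

View pics/w5.png

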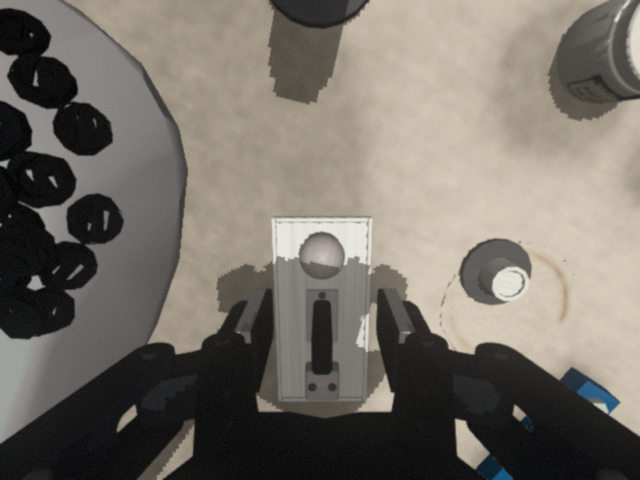

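The ball sits in the pocket at (322,256) and the tray is symmetric about column 322, aligned with the tool. Next I take the grip.

Emit:
apply_moves --increments '[-0.0117, -0.0028, 0, 0, 0, 0, -0.015, -0.0036, 0, 0, 0, 0, -0.015, -0.0036, 0, 0, 0, 0, -0.005, -0.001, 0, 0, 0, 0, 0, 0, -0.01, 0, 0, 0]'

```text
time_s: 13.72
position: [0.5208, -0.2056, 0.0892]
eef_rot: [0.993, 0.116, 0.001, 0.0]
contact_force: [0.3, 0.2, 0.3]
grip_width: 0.0427
grasp_force: 0.0
```

Emit:
apply_moves --increments '[0, 0, -0.02, 0, 0, 0, 0, 0, -0.02, 0, 0, 0, 0, 0, -0.015, 0, 0, 0, 0, 0, -0.008, 0, 0, 0, 0, 0, 0, 0, 0, 0]'

```text
time_s: 14.35
position: [0.5204, -0.2049, 0.0251]
eef_rot: [0.993, 0.116, -0.0, -0.0]
contact_force: [0.8, 0.1, -0.0]
grip_width: 0.0429
grasp_force: 0.0
```

Emit:
apply_moves --increments '[0, 0, 0, 0, 0, 0, 0, 0, 0, 0, 0, 0, 0, 0, 0, 0, 0, 0, 0, 0, 0, 0, 0, 0, 0, 0, 0, 0, 0, 0]' --fingers 0.72

```text
time_s: 14.98
position: [0.5206, -0.2051, 0.0259]
eef_rot: [0.993, 0.116, 0.0, 0.0]
contact_force: [0.0, 0.5, -0.5]
grip_width: 0.0243
grasp_force: 0.0
```

```bash
python3 - <<'E'
from h import *
W=cam('wrist');save(W,'w6');s=ctrl.get_state();p=s['position'];print(p,s['contact_force'],s['grip_width'])
u=np.array([np.cos(.232),np.sin(.232)]);print(proj(W,np.r_[p[:2]+.048*u,.028]),proj(W,np.r_[p[:2]+.07*u,.008]))
E
```

```text
[ 0.52060629 -0.205063    0.02589022] [-0.35337871  0.82368494  0.18758556] 0.02385389560409118
[326.40963903 193.75948872] [326.24839715 133.07234873]
```

View pics/w6.png

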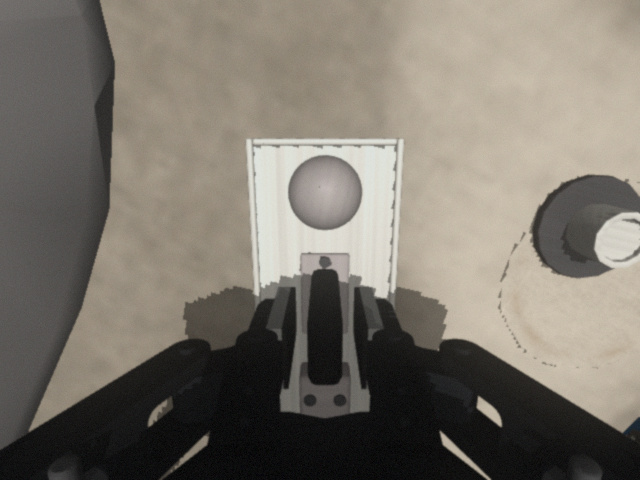

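The blade is centred between the fingers at column 324, and the ball is seated at (325,192), as predicted. I close the grip now.

Emit:
apply_moves --increments '[0, 0, 0, 0, 0, 0, 0, 0, 0, 0, 0, 0, 0, 0, 0, 0, 0, 0, 0, 0, 0, 0, 0, 0, 0, 0, 0, 0, 0, 0]' --fingers 1 --force 30

```text
time_s: 15.65
position: [0.5206, -0.2051, 0.0259]
eef_rot: [0.993, 0.116, 0.0, 0.0]
contact_force: [-0.8, -0.7, 1.3]
grip_width: 0.0116
grasp_force: 30.3
```

Emit:
apply_moves --increments '[0, 0, 0, 0, 0, 0, 0, 0, 0, 0, 0, 0, 0, 0, 0, 0, 0, 0, 0, 0, 0, 0, 0, 0, 0, 0, 0, 0, 0, 0]' --force 100

```text
time_s: 16.27
position: [0.5208, -0.2052, 0.026]
eef_rot: [0.993, 0.116, 0.0, 0.0]
contact_force: [-0.1, 0.1, 5.8]
grip_width: 0.0108
grasp_force: 98.5
```

Emit:
apply_moves --increments '[0, 0, 0.002, 0, 0, 0, 0, 0, 0.004, 0, 0, 0, 0, 0, 0.006, 0, 0, 0, 0, 0, 0.006, 0, 0, 0, 0, 0, 0.002, 0, 0, 0]'

```text
time_s: 16.9
position: [0.521, -0.2052, 0.0464]
eef_rot: [0.993, 0.116, 0.0, 0.0]
contact_force: [0.1, 0.1, -3.9]
grip_width: 0.0108
grasp_force: 97.4
```

```bash
python3 - <<'E'
from h import *
import pickle
W=cam('wrist');s=ctrl.get_state();print(s['position'],s['contact_force'],s['grip_width'],s['grasp_force'])
a=cv2.GaussianBlur(cv2.cvtColor(W[0],cv2.COLOR_RGB2GRAY),(3,3),0)
print(cv2.HoughCircles(a[130:260,250:400],cv2.HOUGH_GRADIENT,1,40,param1=80,param2=12,minRadius=28,maxRadius=44)+[250,130,0])
row=a[80:170,265].astype(int),a[80:170,385].astype(int);print([80+int(np.argmax(np.diff(r))) for r in row])
E
```

```text
[ 0.52098085 -0.20521926  0.04651539] [-0.03128537  0.27648468 -3.25318759] 0.010951420739375498 97.4125349521637
[[[324.5        193.5         37.09999847]
  [284.5        181.5         38.90000153]
  [365.5        181.5         38.90000153]]]
[145, 145]
```

Emit:
apply_moves --increments '[0, 0, 0.008, 0, 0, 0, 0, 0, 0.015, 0, 0, 0, 0, 0, 0.02, 0, 0, 0, 0, 0, 0.015, 0, 0, 0, 0, 0, 0.01, 0, 0, 0]'

```text
time_s: 17.58
position: [0.521, -0.2053, 0.1153]
eef_rot: [0.993, 0.116, 0.001, 0.0]
contact_force: [-0.4, 0.1, -4.5]
grip_width: 0.0103
grasp_force: 97.6
```

Emit:
apply_moves --increments '[0, 0.002, 0.01, 0, 0, 0, 0.002, 0.004, 0.008, 0, 0, 0, 0.004, 0.006, 0.004, 0, 0, 0, 0.004, 0.006, 0.002, 0, 0, 0, 0.004, 0.005, 0, 0, 0, 0]'

```text
time_s: 18.2
position: [0.5349, -0.1814, 0.1376]
eef_rot: [0.993, 0.116, -0.0, -0.0]
contact_force: [0.4, 0.2, -4.6]
grip_width: 0.0108
grasp_force: 97.6
```

Emit:
apply_moves --increments '[0.004, 0.004, 0, 0, 0, 0, 0.004, 0.003, 0, 0, 0, 0, 0.003, 0.002, 0, 0, 0, 0, 0.002, 0, 0, 0, 0, 0, 0, 0, 0, 0, 0, 0]'

```text
time_s: 18.82
position: [0.5478, -0.1732, 0.1378]
eef_rot: [0.993, 0.116, 0.0, 0.0]
contact_force: [0.9, 0.1, -3.7]
grip_width: 0.0105
grasp_force: 97.6
```

```bash
python3 - <<'E'
from h import *
import pickle
C={n:cam(n) for n in('top','scene','wrist')};s=ctrl.get_state();p=s['position'];print(p,s['contact_force'],s['grasp_force'])
pickle.dump((C,p),open('f.pkl','wb'))
L=np.array([.682,-.1555,.14])
def cr(c,ctr,w,h,k):
    x,y=proj(c,ctr).astype(int);x0,y0=max(0,x-w//2),max(0,y-h//2);print(x0,y0,k);return cv2.resize(c[0][y0:y0+h,x0:x0+w],None,fx=k,fy=k,interpolation=cv2.INTER_CUBIC)
m=[.63,-.157,.14]
o=np.hstack([cr(C['top'],m,100,145,4),cr(C['scene'],m,100,145,4)]);cv2.imwrite('pics/f.png',o[:,:,::-1])
E
```

```text
[ 0.54743201 -0.17317299  0.1377896 ] [ 0.18593519  0.29491106 -3.6013619 ] 97.59697794914246
269 184 4
277 161 4
```

View pics/f.png

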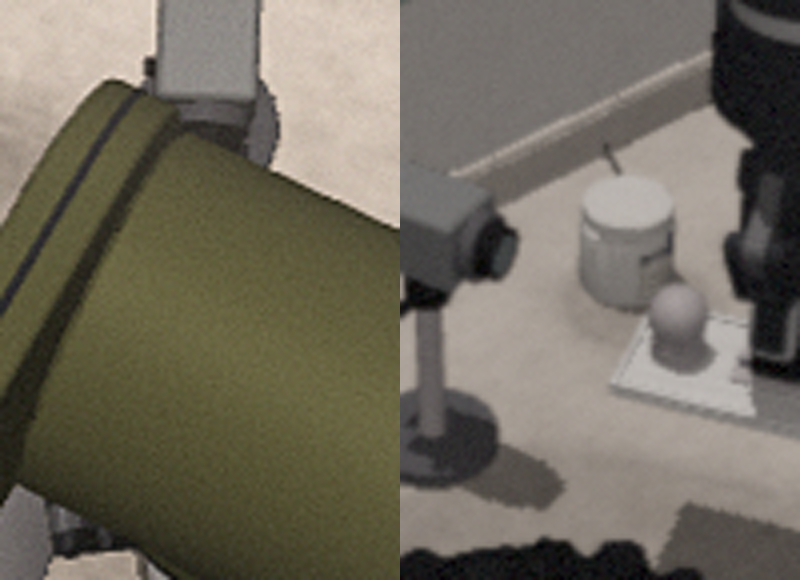

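The scene crop shows the level tray with the ball seated at full-image pixel (346.5,239.8) and the lens glass at about (304.5,223.5). The tray and the camera are clear of each other; the top view is covered by the forearm.

```bash
python3 - <<'E'
from h import *
import pickle
C,p=pickle.load(open('f.pkl','rb'));S=C['scene'];u=np.array([np.cos(.232),np.sin(.232)])
B=np.r_[p[:2]+.048*u,p[2]+.0022]
print('ball fk',B,'proj',proj(S,B),'scene meas',at(S,346.5,239.75,B[2]))
for pt in((304.5,223.5),(303,222)):print('lens',at(S,*pt,.14))
W5,_=pickle.load(open('w5.pkl','rb'));W1=pickle.load(open('c1.pkl','rb'))['wrist'];W3=pickle.load(open('w3.pkl','rb'))
print('w5 base lateral',at(W5,320,0,.006),'near edge',at(W5,320,26,.006))
print('w1 near edge',at(W1,172,25,.006),at(W1,132,0,.006),at(W1,210,0,.006))
print('w3 near edge',at(W3,206,8,.006))
W=C['wrist'];print('lens pred in wrist',proj(W,[.682,-.1555,.14]),'head top near',proj(W,[.699,-.154,.16]),proj(W,B))
a=cv2.cvtColor(W[0],cv2.COLOR_RGB2GRAY);print(cv2.resize(a[0:160,200:440],(30,16),interpolation=cv2.INTER_AREA))
E
```

```text
ball fk [ 0.59414602 -0.16213662  0.1399896 ] proj [345.24310435 238.88871424] scene meas [ 0.59095611 -0.16124263  0.1399896 ]
lens [ 0.681888   -0.15941566  0.14      ]
lens [ 0.68690056 -0.16175553  0.14      ]
w5 base lateral [ 0.70756279 -0.15936764  0.006     ] near edge [ 0.69482268 -0.16233785  0.006     ]
w1 near edge [ 0.6937779  -0.16297696  0.006     ] [ 0.70376287 -0.1312261   0.006     ] [ 0.7174303  -0.18909738  0.006     ]
w3 near edge [ 0.69355924 -0.15891773  0.006     ]
lens pred in wrist [370.77542083 -83.55491011] head top near [ 392.44962438 -209.66006334] [326.39275547 193.8299243 ]
[[168 168 167 163 164 162 164 165 161 157 161 170 168 166 160  93  72  50
   48  50  52  52  56 109 184 201 201 202 200 201]
 [164 168 167 168 172 171 170 169 163 165 168 167 166 170 146  93  91  92
   89  82  80  91 138 198 203 201 200 204 203 202]
 [164 165 168 166 168 168 168 168 165 168 168 168 170 170 124  92  94  93
   96 100  98 102 162 192 197 200 198 199 200 203]
 [171 168 165 165 168 169 168 166 170 169 168 169 167 167 131  92  94  97
   96  96  98 104 170 183 190 195 195 
[... 813 characters left out ...]
168 167 168 175 172 172
  172 172 175 174 172 175 182 192 199 206 209 213]
 [138 135 131 124 137 170 166 167 170 171 167 167 168 169 169 174 173 173
  172 172 174 175 174 173 184 191 201 204 207 210]
 [135 131 127 122 123 170 168 169 172 173 168 167 164 167 171 174 174 172
  170 171 171 175 175 175 182 195 205 209 211 212]
 [129 124 121 120 111 173 175 180 177 179 181 179 178 181 177 179 177 176
  177 176 181 183 184 187 189 200 204 207 210 214]
 [125 123 121 120 105 183 224 231 222 223 229 221 231 223 215 230 217 227
  224 221 229 221 219 227 210 218 208 209 206 209]
 [124 122 121 120 117 178 228 242 242 239 241 242 240 241 241 239 240 242
  240 241 241 242 242 242 229 213 210 211 210 213]]
```

```bash
python3 - <<'E'
from h import *
import pickle
T=pickle.load(open('c0.pkl','rb'))['top']
a=T[0].astype(float).mean(2)
L=[];R=[]
for v in range(180,203):
    r=cv2.GaussianBlur(a[v:v+1,295:350],(3,1),0)[0]
    g=np.gradient(r)
    def sub(i): 
        k=np.arange(i-2,i+3);w=np.abs(g[k]);return 295+(k*w).sum()/w.sum()
    i=3+np.argmin(g[3:20]);j=30+np.argmax(g[30:50]);L.append((sub(i),v));R.append((sub(j),v))
for n,E in(('L',L),('R',R)):
    E=np.array(E);print(n,E[:,0].round(1))
    k=np.polyfit(E[:,1],E[:,0],1);res=np.abs(np.polyval(k,E[:,1])-E[:,0]);m=res<=np.median(res)*2+.05;k=np.polyfit(E[m,1],E[m,0],1)
    P,Q=at(T,np.polyval(k,182),182,.16),at(T,np.polyval(k,200),200,.16);d=P-Q;print(P,Q,np.degrees(np.arctan2(d[1],d[0])))
print(proj(T,[.728,-.155,.16]))
E
```

```text
L [308.  308.  307.9 307.9 307.9 307.9 307.9 307.9 307.9 307.9 307.9 307.9
 307.8 307.9 307.7 307.7 307.8 307.1 304.7 304.8 304.8 304.8 304.8]
[ 0.74143494 -0.13246127  0.16      ] [ 0.71234451 -0.13036415  0.16      ] -4.123302873668009
R [334.1 334.2 334.2 334.2 334.2 334.1 334.1 333.8 333.8 333.7 333.7 333.7
 333.7 333.8 333.8 333.7 333.8 333.8 333.8 333.8 333.8 333.8 333.9]
[ 0.74414008 -0.17189312  0.16      ] [ 0.71527184 -0.17309186  0.16      ] 2.3778145221943428
[322.4987247  191.28220356]
```

Emit:
apply_moves --increments '[0.002, 0.0005, 0, 0, 0, 0, 0.003, 0.001, 0, 0, 0, 0, 0.003, 0.001, 0, 0, 0, 0, 0.001, 0, 0, 0, 0, 0, 0, 0, 0, 0, 0, 0]'

```text
time_s: 19.6
position: [0.5567, -0.1705, 0.1378]
eef_rot: [0.993, 0.116, -0.0, -0.0]
contact_force: [-0.2, 0.4, -4.5]
grip_width: 0.0109
grasp_force: 97.6
```

Emit:
apply_moves --increments '[0, 0, 0, 0, 0, 0, 0, 0, 0, 0, 0, 0, 0, 0, 0, 0, 0, 0, 0, 0, 0, 0, 0, 0, 0, 0, 0, 0, 0, 0]'

```text
time_s: 20.23
position: [0.5566, -0.1706, 0.1378]
eef_rot: [0.993, 0.116, 0.0, 0.0]
contact_force: [0.4, 0.2, -4.3]
grip_width: 0.0105
grasp_force: 97.6
```

```bash
python3 - <<'E'
from h import *
S=cam('scene');W=cam('wrist');s=ctrl.get_state();p=s['position'];u=np.array([np.cos(.232),np.sin(.232)])
B=np.r_[p[:2]+.048*u,p[2]+.0022];print(B,abs(s['qvel']).max(),s['grasp_force'],proj(S,B),proj(W,B))
def hc(c,b,r):
    a=cv2.GaussianBlur(cv2.cvtColor(c[0],cv2.COLOR_RGB2GRAY),(3,3),0);x,y=proj(c,b).astype(int);w=int(2*r)
    q=cv2.HoughCircles(cv2.resize(a[y-w:y+w,x-w:x+w],None,fx=3,fy=3),cv2.HOUGH_GRADIENT,1,400,param1=80,param2=10,minRadius=int(2.5*r),maxRadius=int(3.6*r));return q[0,0]/3+[x-w,y-w,0]
print(hc(S,B,8),hc(W,B,37))
E
```

```text
[ 0.60329829 -0.15955162  0.13999632] 0.002259342036614144 97.596834897995 [340.20808187 237.87713947] [326.52628907 193.78572662]
[342.16666603 244.16666603   8.40000057] [326.83333588 196.5         36.96666718]
```

```bash
python3 - <<'E'
from h import *
import pickle
W0=cv2.imread('pics/w6.png',0);W=cv2.cvtColor(cam('wrist')[0],cv2.COLOR_RGB2GRAY)
t=cv2.GaussianBlur(cv2.cvtColor(pickle.load(open('f.pkl','rb'))[0]['wrist'][0],cv2.COLOR_RGB2GRAY),(3,3),0)
for a in(W0,t,W):
    a=cv2.GaussianBlur(a,(3,3),0)
    print([[110+int(np.argmax(np.diff(a[110:170,c].astype(int)))) for c in(260,275,380,392)]], a[140:240:4,325])
    q=cv2.HoughCircles(a[130:260,250:400],cv2.HOUGH_GRADIENT,1,400,param1=80,param2=12,minRadius=32,maxRadius=41);print(q+[250,130,0])
E
```

```text
[[138, 146, 147, 138]] [214 176 222 220 119 128 143 153 161 165 173 179 185 181 177 175 170 166
 158 150 138 123 109 218 219]
[[[324.5        191.5         37.20000076]]]
[[137, 138, 138, 146]] [235 208 241 242 241 162 150 168 178 188 194 200 205 212 217 213 202 196
 191 185 177 167 149 149 240]
[[[327.5        195.5         36.29999924]]]
[[146, 145, 146, 145]] [239 206 242 243 243 151 152 170 181 190 197 202 208 214 220 215 204 198
 193 186 178 169 152 143 242]
[[[326.5        195.5         36.79999924]]]
```

```bash
python3 -c "
from rig import sign_off
print(sign_off())"
```

```text
the job is handed in; nothing more can be done
None
```

I handed in the job at about 20 s: the arm is holding the tray level and steady, ball in its pocket, at lens height and about 80 mm (estimated 80–82 mm) in front of the camera lens.

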